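# Check a marked cap in the bench mark verifier

### The arm

A 6-joint arm with a two-finger parallel gripper is mounted at the origin on a cart in front of the work surface, level with it; the furniture and walls round the work are solid. World frame = base frame: x ahead of the robot, y to its left, z up, the work surface at z = 0. Lengths are in mm, angles in rad, forces in N, time in s.
With the tool pointing down it reaches from about 275 to 1000 mm from the base axis. Payload 8.4 kg.
Tool frame: the origin (TCP) lies on the centre line of the jaws, within the pads' length; the fingertips stand 19 mm ahead of it and the grasp point (between the pads) is the TCP; y points along the fingers, z is the direction in which the jaws open and shut, and the axes are right-handed (so a half turn about y gives the same grasp; the last joint's range is limited). The gripper opens to 85 mm and grips with 20 to 120 N. Pads are 22 mm wide; open, the fingers measure 114 mm over their backs; the gripper's body (76 mm by 85 mm) begins 54 mm behind the grasp point. The pads swing forward as they close: fully open they stand 13 mm farther back than shut.
Start: joints at [1.105, 0.353, 1.633, -0, 1.155, -0.002], TCP at [279.593, 558.978, 250.281] pointing down, gripper open.
Joint ranges: [-2.63, 2.63], [-0.92, 2.1], [0.06, 2.66], [-1.3, 4.44], [0, 2.69], [-3.02, 3.02]. Speed limits (rad/s): [2.22, 2.22, 2.79, 3.14, 3.14, 3.14].

### API

Orientations are given as [roll, pitch, yaw] about the fixed x, y, z axes, in that order (R = Rz(yaw) Ry(pitch) Rx(roll)).
In Python, from workcell import sense, read_camera, close_job, find_in, regions_of gives the robot as it stands.
- The arm moves only by the tool carry_out, never from a script. Its arguments are lists of equal length, an entry for each row: "twist": the turn, a rotation vector about the world's x, y, z in degrees, a list of three; "delta_pos": the shift along the world's x, y, z in mm, a list of three; "fingers": the closure in counts, from 0 (fully open) to 255 (shut). A call has 1 to 12 rows; each row is the pose to reach, as a shift and turn from the pose measured when the call began; what a row does not reach only later rows make up. A row lasts 1/8 s, in which the tool goes at most 62.5 mm and 10.7 degrees, less where a joint would pass 70% of its speed; a pose out of reach is approached as far as the arm can. A call with a gripper value outside its range is refused whole. The fingers move at their own pace and stop on an object; the grip force is fixed at half the most. Time passes only in rows, so rows that repeat a pose let the fingers close. It gives the time, the measured TCP pose, the force and the opening at its end, in the units of the state.
- sense(): the state, without advancing time (a new reading comes with each control period).
- read_camera(name): name is "side" or "top" or "wrist"; returns a dict with "img" (384x512x3 uint8, red, green, blue), "fx", "fy", "cx", "cy" (pixels), "dist_coeffs" ([k1, k2, p1, p2, k3] as OpenCV has them; the pictures are not rectified), "R" (3x3) and "t" (3): a world point X has camera coordinates R X + t. Camera axes: x right, y down, z forward; pixel columns grow to the right and rows downward; lengths in mm; the calibration is good to about 2 mm. A picture is of the moment at which its call begins. There is no depth.
- close_job(): hands the job in, once; it reports no verdict.
Trained networks look in the newest picture that a camera, given by its name, has taken for a name from the list of things; names that differ only in an ending like _2 or _b are one class to them, and where a whole thing is asked for, a point or a joint stands for the part that bears it (a point fixed in the world has none). Each returns a list of dicts, best first, with "confidence" (0 to 1); they miss things now and then, are a little off and sometimes report something else, mostly with a low value. They report only what shows in the picture. A call takes as long as a camera call.
- find_in(camera, name): "location" ([x, y, z] in mm, in world coordinates, good to about 4 mm: the middle of the surface that is visible of it).
- regions_of(camera, name): "pixels" (384x512 bool, what is visible of it).
The state is a dict: "clock": time; "qpos": joint angles; "joint_vel": joint speeds; "joint_efforts": joint torques, N m; "tcp_pos": TCP position; "tcp_rot": TCP orientation; "force": force on the tool from outside, world axes, zero at the start; "torque": the same for the moment, N m; "gripper_width": finger opening in mm.
Only numpy, scipy, OpenCV 4.12 (cv2) and the standard library are available. Lean on these libraries where they do the work, as an engineer would, in place of code of your own. Each camera call takes 0.05 s, during which the arm holds its last target. There are 200 camera calls.

### The job

Check the freshly marked red cap in the verifier: slide it back along the work plate until it rests against both locating pins, then swing the camera hood fully shut over it. With the hood shut, press the green start key firmly, but without hammering it, until it is fully down, and let go; leave the red stop key alone.

Things in the scene. Friction and masses are not known exactly. Their poses are not given: they have to be found in the camera images.
- verifier: Bench verifier fixed to the desk, grey base 210 x 265 mm (its x, y). Origin on the desk under its middle; +x points away from the robot (yaw within 0.25 rad), +y left, z up. Right half: aluminium work plate, top 22 mm above the desk, open in front, dark camera hood hinged at its back. Left half: white key console 95 mm wide, its top rising backwards at 10 degrees from 39 to 67 mm.
- cap: Red anodised cap with a bright ring, a flat disc of 86 mm diameter, 18 mm high, 60 to 130 g; origin at the centre of its underside. It lies loose and flat on the front of the work plate, 48 to 70 mm short of its place, and slides easily.
- nest (a point): Where the cap's origin must come: a point on the plate's top, 22 mm above the desk, at the middle of a round matt black pad (92 mm). Behind it stand two steel locating pins, 12 mm thick, 14 mm high, axes 49 mm from this point at 40 degrees to the left and right of the verifier's +x; a cap that touches both pins is centred here.
- hood (a joint): Angle of the camera hood in rad: 0 shut flat on the plate, 1.57 upright; starts at 1.4 to 1.6, limits 0 and 1.75. The hinge is stiff: the hood stays where it is left and must be pushed all the way down, with up to 4 N at its lip. If the cap is not back at the pins, the hood's front wall lands on it and cannot shut.
- hood_hinge (a point): Middle of the hood's hinge axis, which runs along the verifier's y, 52 mm above the desk and 72 mm behind the nest. Seen from here, the shut hood's flat top is 26 mm above and its front wall 131 mm in front; it is 114 mm wide, open underneath, walls 4 mm thick and 56 mm high.
- hood_lip (a point): On the outer face (upper when shut) of the hood's lip, a tongue 66 mm wide, 5 mm thick, that carries the top 18 mm past the front wall; 139 mm from the hinge axis along the top, 10 mm from the lip's end. Hood up: the lip is highest, 0.2 m above the desk, and this face looks away from the robot. On it also a camera block, 52 mm wide, 27 mm high, 37 to 95 mm from the axis.
- start_key: Green membrane start key (white triangle), front right of the console: 26 mm deep, 30 mm wide, raised 3 mm, sloping with the console. Origin at the centre of its top, 48 mm above the desk. Pressed downwards it hardly moves: it gives from 4 N and is fully down, 1.5 mm lower, at 7 N. It registers above 6 N held 0.1 s; 8 to 15 N is a good press, over 40 N damages it.
- stop_key: Red membrane stop key (white square), of the same size, 44 mm to the left of the start key, centre to centre. Origin at the centre of its top. Must not be pressed.

How it is judged:
By the outcome, as a careful person would: the job done as asked, in the order asked, and still so for the second after the job is handed in, with the robot touching nothing.
It also fails if it takes over 53 s, if anything falls off the work surface, if the arm or the gripper's body presses on something with over 40 N, if the wrist force passes 120 N, or if a joint passes its speed limit or range.

## Working session

There is one attempt and no reset: what is moved stays moved. The work goes in short steps, Python scripts to look and compute and a tool call to move; the robot and the scene stay as the last step left them, time stands still between calls to the robot, and variables do not carry over. Pictures are saved under pics/ and viewed, about 8 in all and at most 12, crops included, and the job is handed in when it is done.

Besides the shell and the picture viewer there is one more tool, called after "Call:" by a JSON object that holds its "fn" and its "kwargs", one argument or row to a line. carry_out: Moves the arm, as the interface text tells. Its arguments: {"type":"object","properties":{"twist":{"type":"array"},"delta_pos":{"type":"array"},"fingers":{"type":"array"}},"required":["twist","delta_pos","fingers"]}

```bash
mkdir -p pics
cat > a.py <<'E'
from workcell import *
import cv2, numpy as np
s=sense(); print(s["clock"],s["tcp_pos"],s["tcp_rot"],s["force"],s["gripper_width"])
ims=[]
for c in ("top","side"):
    d=read_camera(c); ims.append(d["img"])
    print(c,d["fx"],d["cx"],d["cy"],np.round(-d["R"].T@d["t"]),np.round(d["R"],2).tolist())
    for n in ("verifier","cap","hood","hood_lip","start_key","stop_key"):
        for r in find_in(c,n)[:2]: print(c,n,np.round(r["location"],1),round(r["confidence"],2))
cv2.imwrite("pics/1.png",cv2.cvtColor(ims[0],cv2.COLOR_RGB2BGR))
cv2.imwrite("pics/2.png",cv2.cvtColor(ims[1],cv2.COLOR_RGB2BGR))
print(sense()["clock"])
E
python3 a.py
```

```text
0.0 [279.37298542 558.56950631 249.54405695] [-1.57221074e+00  1.86903718e-05 -4.63791442e-01] [ 0.91149097  0.52545491 -0.71250379] 85.4941783291181
top 370.6790700508407 249.66186701249174 194.05281825625272 [450.  41. 910.] [[0.02, -1.0, 0.01], [-0.99, -0.02, -0.15], [0.15, -0.0, -0.99]]
top verifier [552.7 -13.4  39.9] 0.78
top cap [512.8 -96.   39.2] 0.94
top hood [625.1 -58.3 176.8] 0.6
top hood_lip [619.  -59.  181.2] 0.86
top stop_key [442.7  69.3  48.5] 0.59
side 402.8279118334307 258.9589506534398 194.69811363530172 [479. 765. 507.] [[-0.99, -0.1, -0.02], [-0.03, 0.49, -0.87], [0.1, -0.87, -0.49]]
side verifier [572.5  33.6  55.2] 0.79
side cap [572.9  35.5  53.2] 0.65
side cap [519.  -83.6  40.3] 0.56
side hood [623.7  -9.6 139.1] 0.87
side hood_lip [623.3 -18.  149.1] 0.65
side hood_lip [455.2  30.3  51.2] 0.18
side start_key [453.6  33.   53.1] 0.46
side stop_key [447.1  68.9  49.2] 0.6
0.7
```

View pics/1.png

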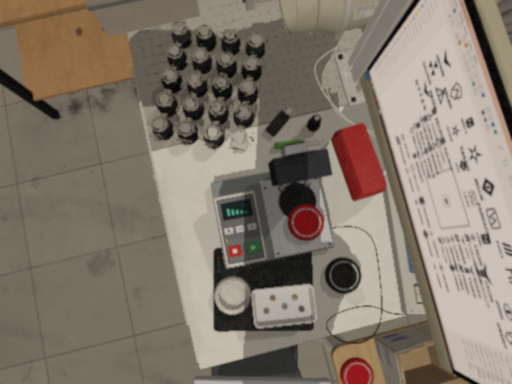

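View pics/2.png

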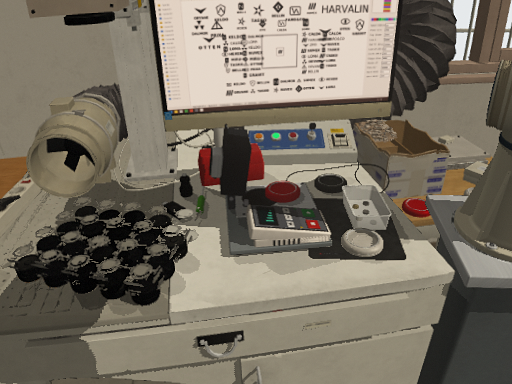

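Top view: the verifier is around (270,215), cap at (305,222) on the plate, black pad at (297,197), hood upright at (300,166), and keys at (235,251) red and (254,246) green. I'll enlarge it to get the pose.

```bash
cat > b.py <<'E'
from workcell import *
import cv2, numpy as np
d=read_camera("top"); im=cv2.cvtColor(d["img"],cv2.COLOR_RGB2BGR)
K=np.array([[d["fx"],0,d["cx"]],[0,d["fy"],d["cy"]],[0,0,1]])
np.savez("top.npz",K=K,dist=d["dist_coeffs"],R=d["R"],t=d["t"],img=d["img"])
c=cv2.resize(im[140:275,205:345],None,fx=5.5,fy=4.4*1.0,interpolation=cv2.INTER_CUBIC)
c=cv2.resize(im[140:275,205:345],None,fx=4.4,fy=4.4,interpolation=cv2.INTER_CUBIC); cv2.imwrite("pics/3.png",c)
def bp(u,v,z):
    x=cv2.undistortPoints(np.array([[[u,v]]],float),K,np.array(d["dist_coeffs"],float))[0,0]
    r=d["R"].T@np.array([*x,1]); o=-d["R"].T@d["t"]; return o+r*(z-o[2])/r[2]
hsv=cv2.cvtColor(im,cv2.COLOR_BGR2HSV); H,S,V=cv2.split(hsv)
def blobs(m,z,name):
    n,l,st,ce=cv2.connectedComponentsWithStats(m.astype(np.uint8))
    for i in range(1,n):
        if st[i,4]>25 and 205<ce[i,0]<345 and 140<ce[i,1]<275: print(name,st[i],np.round(ce[i],1),np.round(bp(*ce[i],z),1))
red=((H<8)|(H>172))&(S>140)&(V>70)
blobs(red,40,"red z40"); blobs((H>45)&(H<85)&(S>100)&(V>60),48,"green")
for n in ("cap","start_key","stop_key","hood"):
    for r in regions_of("top",n)[:1]:
        p=r["pixels"]; ys,xs=np.nonzero(p); print(n,r["confidence"],xs.mean(),ys.mean(),p.sum(),np.round(bp(xs.mean(),ys.mean(),40 if n=="cap" else 48),1))
E
python3 b.py
```

```text
red z40 [288 204  35  36 260] [303.8 221.8] [517.7 -91.4  40. ]
red z40 [294 210  25  25 496] [305.9 221.9] [517.4 -96.4  40. ]
red z40 [228 245  14  12 102] [234.5 250.4] [447.9  69.8  40. ]
green [275 140  27   8  83] [285.  143.5] [704.5 -45.3  48. ]
green [226 208  18   9 107] [233.3 211.8] [537.   74.6  48. ]
green [247 241  14  13 106] [253.5 246.8] [456.9  25.8  48. ]
cap 0.97 305.31296296296296 222.4990740740741 1080 [516.  -95.1  40. ]
start_key 0.58 253.64596273291926 247.14285714285714 161 [456.2  25.5  48. ]
stop_key 0.73 234.41496598639455 251.0408163265306 147 [446.4  69.5  48. ]
hood 0.75 298.173116089613 164.48014256619143 1964 [653.4 -77.1  48. ]
```

View pics/3.png

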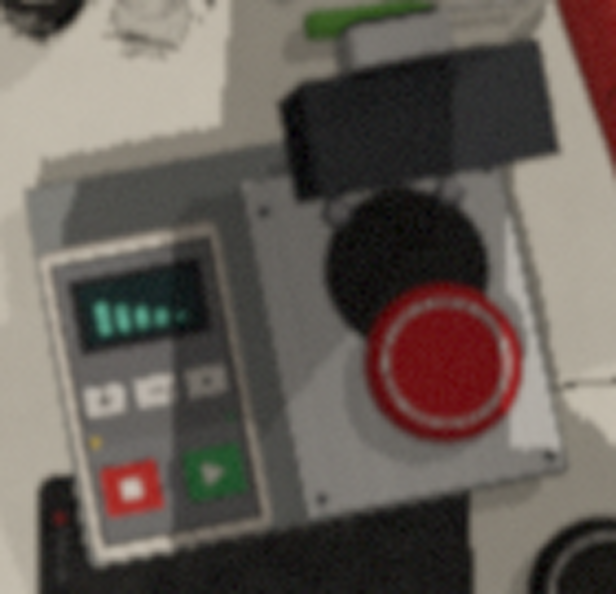

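```bash
cat > geo.py <<'E'
import cv2, numpy as np
f=np.load("top.npz")
def bp(u,v,z):
    x=cv2.undistortPoints(np.array([[[u,v]]],float),f["K"],f["dist"].astype(float))[0,0]
    r=f["R"].T@np.array([*x,1]); o=-f["R"].T@f["t"]; return o+r*(z-o[2])/r[2]
def cr(a,b,z): return bp(205+(a+.5)/4.4-.5,140+(b+.5)/4.4-.5,z)
E
python3 - <<'E'
from geo import *
P={n:cr(*c,z)[:2] for n,c,z in [("FL",(310,517),22),("FR",(565,466),22),("BL",(245,182),22),("pad",(407.5,267),22),("sBL",(263,211),22),("sFL",(321,499),22),("sFR",(551,456),22),
 ("baseBL",(28,190),22),("conFL",(100,562),39),("conFR",(268,520),39),("conBL",(42,262),67),("conBR",(212,228),67),("cap",(444,362),40),("start",(214,472),48),("stop",(132,488),48)]}
for n,p in P.items(): print(n,np.round(p,1))
def yaw(a,b,off): v=P[b]-P[a]; return round(float(np.arctan2(v[1],v[0])-off),3)
print(yaw("FR","FL",np.pi/2),yaw("sFR","sFL",np.pi/2),yaw("FL","BL",0),yaw("sFL","sBL",0),yaw("conFR","conFL",np.pi/2),yaw("conBR","conBL",np.pi/2),yaw("conFL","conBL",0),yaw("conFR","conBR",0),yaw("start","stop",np.pi/2))
w=.225;e=np.array([np.cos(w),np.sin(w)]);l=np.array([-e[1],e[0]])
for n in P: d=P[n]-P["pad"];print(n,np.round([d@e,d@l],1))
from workcell import sense; print(sense()["clock"])
E
```

```text
FL [434.  -26.1]
FR [ 463.9 -163.9]
BL [616.4  11.8]
pad [570.8 -78.4]
sBL [600.3   1.6]
sFL [443.7 -31.9]
sFR [ 469.1 -156.3]
baseBL [609.3 131.7]
conFL [408.9  85.2]
conFR [432.4  -2.7]
conBL [563.3 118.4]
conBR [583.1  30.1]
cap [517.5 -95.6]
start [456.8  26.4]
stop [447.6  69.1]
0.213 0.201 0.205 0.211 0.261 0.221 0.212 0.214 0.211
FL [-121.6   81.5]
FR [-123.2  -59.5]
BL [64.6 77.7]
pad [0. 0.]
sBL [46.6 71.3]
sFL [-113.5   73.6]
sFR [-116.4  -53.3]
baseBL [ 84.4 196.2]
conFL [-121.3  195.6]
conFR [-118.   104.7]
conBL [ 36.6 193.5]
conBR [ 36.2 103. ]
cap [-55.8  -4.9]
start [-87.7 127.6]
stop [-87.1 171.3]
0.95
```

```bash
cat >> geo.py <<'E'
from scipy.spatial.transform import Rotation as Ro
w=.211; e=np.array([np.cos(w),np.sin(w),0]); l=np.array([-e[1],e[0],0]); zz=np.array([0,0,1.])
nest=np.array([570.8,-78.4,22])
def Rt(t): return Ro.from_rotvec(-l*np.radians(t))*Ro.from_euler("xyz",[-np.pi/2,0,w])   # tips forward by t deg
def goto(pos,t):
    from workcell import sense
    s=sense(); R0=Ro.from_euler("xyz",s["tcp_rot"])
    d=(Rt(t)*R0.inv()).as_rotvec(degrees=True); print("clock",s["clock"],"tcp",np.round(s["tcp_pos"],1),"F",np.round(s["force"],1),"dpos",np.round(np.array(pos)-s["tcp_pos"],1),"twist",np.round(d,1))
E
python3 - <<'E'
from geo import *
for c in [(300,195),(557,153)]:
    p=cr(*c,178); d=p-nest-72*e; print(np.round(p,1),np.round([d@e,d@l],1))
goto(np.array([517.5,-95.6,200])-68*e,15)
E
```

```text
[581.7  -8.3 178. ] [-46.7  66.3]
[ 603.8 -126.1  178. ] [-49.7 -53.5]
clock 0.95 tcp [279.6 559.  250.3] F [1.  0.1 0.2] dpos [ 171.4 -668.8  -50.3] twist [ -1.9 -15.2  38.4]
```

Call:
{"fn": "carry_out", "kwargs": {
  "twist": [
    [0,-1,3],
    [0,-2,6],
    [0,-4,10],
    [-1,-5,13],
    [-1,-6,16],
    [-1,-8,19],
    [-1,-9,22],
    [-1,-10,26],
    [-2,-12,29],
    [-2,-13,32],
    [-2,-14,35],
    [-1.9,-15.2,38.4]
  ],
  "delta_pos": [
    [14,-56,-4],
    [28,-112,-8],
    [43,-167,-12],
    [57,-223,-17],
    [71,-279,-21],
    [86,-334,-25],
    [100,-390,-29],
    [114,-446,-33],
    [128,-502,-38],
    [143,-557,-42],
    [157,-613,-46],
    [171,-669,-50]
  ],
  "fingers": [160,160,160,160,160,160,160,160,160,160,160,160]
}}

```text
clock: 2.45
tcp_pos: [451.1, -112.2, 200.8]
tcp_rot: [-1.571, -0.265, 0.212]
force: [1.2, 1.0, 0.8]
gripper_width: 31.8
```

Call:
{"fn": "carry_out", "kwargs": {
  "twist": [
    [0,0,0],
    [0,0,0],
    [0,0,0],
    [0,0,0],
    [0,0,0]
  ],
  "delta_pos": [
    [0,0,-45],
    [0,0,-90],
    [0,0,-125],
    [0,0,-139],
    [0,0,-139]
  ],
  "fingers": [160,160,160,160,160]
}}

```text
clock: 3.08
tcp_pos: [450.4, -112.0, 60.8]
tcp_rot: [-1.57, -0.263, 0.212]
force: [0.8, -0.0, -1.0]
gripper_width: 32.0
```

Run:
```python
from geo import *
from workcell import *
d=read_camera("side"); im=cv2.cvtColor(d["img"],cv2.COLOR_RGB2BGR)
w_=read_camera("wrist"); wi=cv2.cvtColor(w_["img"],cv2.COLOR_RGB2BGR)
a=cv2.resize(im[110:270,190:400],None,fx=3.8,fy=3.8,interpolation=cv2.INTER_CUBIC)
cv2.imwrite("pics/4.png",a); cv2.imwrite("pics/5.png",wi)
goto(nest,15)
```

```text
clock 3.175 tcp [ 451.4 -112.3   62.2] F [ 0.2 -0.8  0.5] dpos [119.4  33.9 -40.2] twist [ 0.   0.2 -0.1]
```

View pics/4.png

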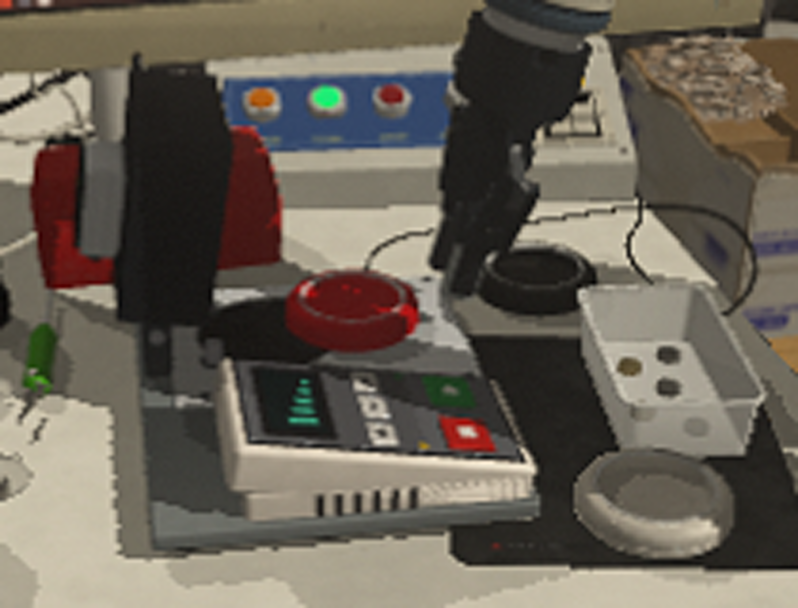

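View pics/5.png

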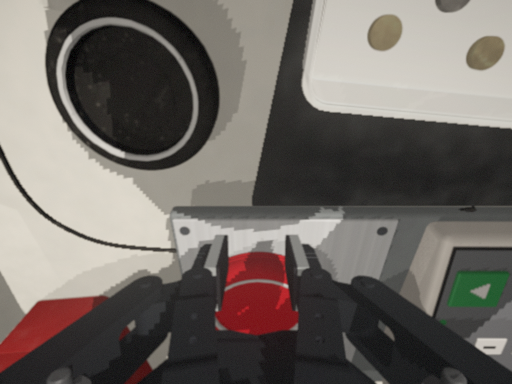

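Side crop: the left fingertip is at about (465,292), clear in front of the cap, with the hood upright behind it. Wrist: the cap (257,292) is centred between the fingers.

Run:
```python
from geo import *
from workcell import *
d=read_camera("side"); K=np.array([[d["fx"],0,d["cx"]],[0,d["fy"],d["cy"]],[0,0,1]])
tcp=np.array(sense()["tcp_pos"])
for c in [(465,292),(448,290)]:
    uv=np.array([[[190+(c[0]+.5)/3.8-.5,110+(c[1]+.5)/3.8-.5]]])
    x=cv2.undistortPoints(uv,K,np.array(d["dist_coeffs"],float))[0,0]; r=d["R"].T@[*x,1]; o=-d["R"].T@d["t"]
    for q in (16,28):
        p0=tcp+q*l; s=((p0-o)@l)/(r@l); p=o+s*r-tcp; print(q,np.round([p@e,p@l,p[2]],1))
# predicted
for q in (16,28):
    for a in (11,-11):
        p=tcp+q*l+ 19*(e*np.sin(.262)-zz*np.cos(.262))+a*(e*np.cos(.262)+zz*np.sin(.262))
        c=d["R"]@p+d["t"]; uv,_=cv2.projectPoints(c.reshape(1,3),np.zeros(3),np.zeros(3),K,np.array(d["dist_coeffs"],float)); print(q,a,((uv.ravel()+.5-[190,110])*3.8-.5).round())
```

```text
16 [ -3.1  16.  -17.4]
28 [ -0.   28.  -10.7]
16 [  8.  16. -15.]
28 [10.9 28.  -8.4]
16 11 [436. 292.]
16 -11 [469. 297.]
28 11 [440. 300.]
28 -11 [473. 306.]
```

Call:
{"fn": "carry_out", "kwargs": {
  "twist": [
    [0,0,0],
    [0,0,0],
    [0,0,0],
    [0,0,0],
    [0,0,0],
    [0,0,0],
    [0,0,0],
    [0,0,0],
    [0,0,0],
    [0,0,0],
    [0,0,0],
    [0,0,0]
  ],
  "delta_pos": [
    [0,0,-8],
    [2,1,-15],
    [7,3,-15],
    [12,5,-15],
    [18,7,-15],
    [24,9,-15],
    [31,11,-15],
    [38,13,-15],
    [45,16,-15],
    [51,18,-15],
    [55,19,-15],
    [58,20,-15]
  ],
  "fingers": [160,160,160,160,160,160,160,160,160,160,160,160]
}}

```text
clock: 4.72
tcp_pos: [509.8, -92.3, 47.5]
tcp_rot: [-1.572, -0.265, 0.213]
force: [-1.0, 0.9, 0.3]
gripper_width: 31.9
```

Call:
{"fn": "carry_out", "kwargs": {
  "twist": [
    [0,0,0],
    [0,0,0],
    [0,0,0],
    [0,0,0]
  ],
  "delta_pos": [
    [2,0.4,0],
    [4,0.8,0],
    [6,1.3,0],
    [7,1.5,0]
  ],
  "fingers": [160,160,160,160]
}}

```text
clock: 5.22
tcp_pos: [516.9, -90.7, 47.5]
tcp_rot: [-1.572, -0.266, 0.212]
force: [-1.0, -0.2, 0.1]
gripper_width: 31.8
```

No contact force yet; push further in small steps.

Call:
{"fn": "carry_out", "kwargs": {
  "twist": [
    [0,0,0],
    [0,0,0],
    [0,0,0]
  ],
  "delta_pos": [
    [1.5,0.3,0],
    [3,0.6,0],
    [3,0.6,0]
  ],
  "fingers": [160,160,160]
}}

```text
clock: 5.6
tcp_pos: [520.1, -90.1, 47.6]
tcp_rot: [-1.572, -0.266, 0.213]
force: [-0.7, 0.5, 0.9]
gripper_width: 31.6
```

Run:
```python
from geo import *
from workcell import *
d=read_camera("top"); w_=read_camera("wrist")
a=cv2.resize(d["img"][140:275,230:350],None,fx=4.4,fy=4.4,interpolation=cv2.INTER_CUBIC); b=w_["img"][190:384,120:400]
b=cv2.resize(b,(270,int(194*270/280)))
o=np.zeros((594,528+270,3),np.uint8); o[:,:528]=a; o[:b.shape[0],528:]=b
cv2.imwrite("pics/6.png",o[:,:,::-1])
for r in find_in("top","cap")[:1]: print(r)
goto(nest,15)
```

```text
{'location': [567.0, -78.0, 41.0], 'confidence': 0.73}
clock 5.75 tcp [520.  -90.2  47.6] F [-0.1 -0.2  1.6] dpos [ 50.8  11.8 -25.6] twist [ 0.   0.2 -0.1]
```

View pics/6.png

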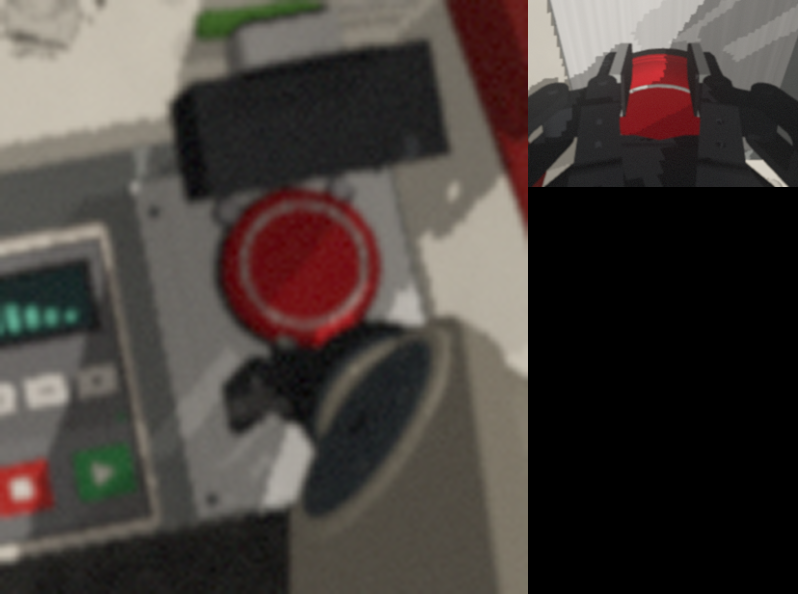

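The cap covers the pad and its upper edge is next to the pins, at about (228,210) and (343,190). I'll keep pushing until the force rises.

Call:
{"fn": "carry_out", "kwargs": {
  "twist": [
    [0,0,0],
    [0,0,0],
    [0,0,0],
    [0,0,0]
  ],
  "delta_pos": [
    [1,0.2,0],
    [2,0.4,0],
    [3,0.6,0],
    [3,0.6,0]
  ],
  "fingers": [160,160,160,160]
}}

```text
clock: 6.25
tcp_pos: [521.7, -89.3, 47.2]
tcp_rot: [-1.571, -0.264, 0.212]
force: [-6.8, -1.4, 5.1]
gripper_width: 31.6
```

Call:
{"fn": "carry_out", "kwargs": {
  "twist": [
    [0,0,0],
    [0,0,0],
    [0,0,0]
  ],
  "delta_pos": [
    [2,0.4,0],
    [2.5,0.5,0],
    [2.5,0.5,0]
  ],
  "fingers": [160,160,160]
}}

```text
clock: 6.62
tcp_pos: [522.0, -88.7, 46.9]
tcp_rot: [-1.569, -0.261, 0.212]
force: [-13.5, -4.4, 13.7]
gripper_width: 31.6
```

Call:
{"fn": "carry_out", "kwargs": {
  "twist": [
    [0,0,0],
    [0,0,0],
    [0,0,0],
    [0,0,0],
    [0,0,0],
    [0,0,0],
    [0,0,0],
    [0,0,0],
    [0,0,0]
  ],
  "delta_pos": [
    [-8,-2,0],
    [-25,-5,0],
    [-50,-10,5],
    [-75,-15,25],
    [-90,-18,70],
    [-100,-20,120],
    [-105,-21,170],
    [-110,-22,205],
    [-110,-22,205]
  ],
  "fingers": [160,200,255,255,255,255,255,255,255]
}}

```text
clock: 7.75
tcp_pos: [413.5, -111.3, 254.8]
tcp_rot: [-1.573, -0.266, 0.213]
force: [-0.5, 0.7, -0.5]
gripper_width: 0.2
```

```bash
cat > look.py <<'E'
from geo import *
from workcell import *
import sys
d=read_camera("top"); c=d["img"]; np.savez("top.npz",K=f["K"],dist=f["dist"],R=f["R"],t=f["t"],img=c)
hsv=cv2.cvtColor(c,cv2.COLOR_RGB2HSV); H,S,V=cv2.split(hsv)
for n in("cap","hood_lip","hood","start_key","stop_key"):
    for r in find_in("top",n)[:1]: print(n,np.round(r["location"],1),round(r["confidence"],2), end=" ")
    for r in regions_of("top",n)[:1]:
        ys,xs=np.nonzero(r["pixels"]); print("px",xs.mean().round(1),ys.mean().round(1),xs.min(),xs.max(),ys.min(),ys.max(),np.round(bp((xs.min()+xs.max())/2,(ys.min()+ys.max())/2,40),1) if n=="cap" else np.round(bp(xs.mean(),ys.mean(),48),1))
a=cv2.resize(c[130:280,205:345],None,fx=4,fy=4,interpolation=cv2.INTER_CUBIC)
s=read_camera("side")["img"]; b=cv2.resize(s[90:270,190:400],None,fx=1.8,fy=1.8)
o=np.zeros((600,560+240,3),np.uint8); o[:,:560]=a; b=cv2.resize(s[90:270,190:330],(240,308)); o[:308,560:]=b
cv2.imwrite(sys.argv[1],o[:,:,::-1]); goto(nest,0)
E
python3 look.py pics/7.png
```

```text
cap [566.7 -77.1  38.9] 0.71 px 297.7 200.3 280 315 183 218 [567.8 -76.6  40. ]
hood_lip [617.5 -57.9 180.4] 0.57 px 299.1 164.2 268 331 142 186 [654.1 -79.2  48. ]
hood [623.2 -55.8 176.5] 0.68 px 298.7 164.5 268 331 142 186 [653.3 -78.4  48. ]
start_key [455.2  31.1  44.8] 0.67 px 253.5 247.4 247 260 241 253 [455.6  25.8  48. ]
stop_key [534.8 -15.7  37.6] 0.67 clock 8.35 tcp [ 412.  -110.6  251.5] F [ 0.4 -0.2  0.2] dpos [ 158.8   32.2 -229.5] twist [-3.2 14.6 -0.1]
```

View pics/7.png

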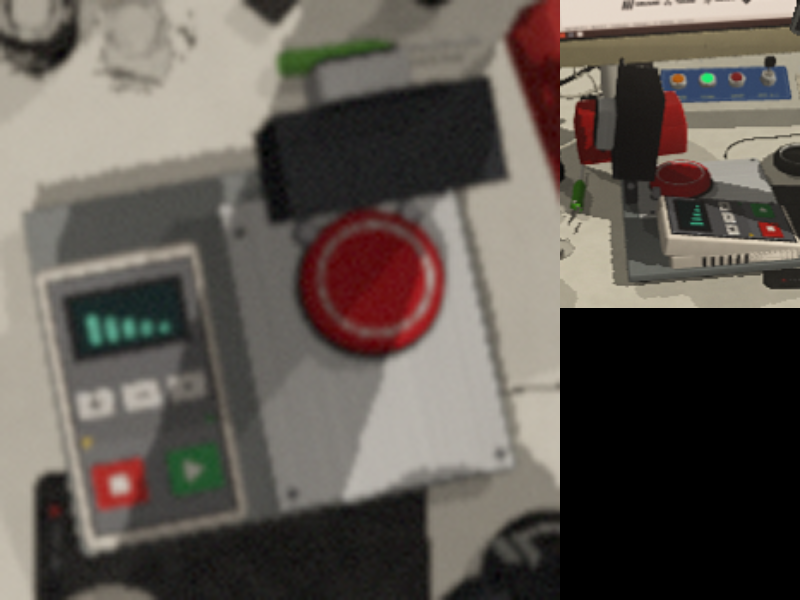

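The cap touches both pins, at about (305,228) and (428,212) in the crop. Next I go over the hood and come down behind its lip.

Call:
{"fn": "carry_out", "kwargs": {
  "twist": [
    [0,2,0],
    [-1,4,0],
    [-1,7,0],
    [-2,9,0],
    [-3,12,0],
    [-3.2,14.6,0],
    [-3.2,14.6,0],
    [-3.2,14.6,0],
    [-3.2,14.6,0],
    [-3.2,14.6,0]
  ],
  "delta_pos": [
    [25,5,18],
    [75,16,18],
    [125,26,18],
    [175,37,18],
    [225,48,18],
    [265,56,18],
    [277,58.5,15],
    [277,58.5,-10],
    [277,58.5,-40],
    [277,58.5,-47]
  ],
  "fingers": [255,255,255,255,255,255,255,255,255,255]
}}

```text
clock: 9.6
tcp_pos: [687.0, -52.2, 202.3]
tcp_rot: [-1.569, 0.004, 0.212]
force: [0.1, 0.2, 0.4]
gripper_width: -0.0
```

```bash
cat > hood.py <<'E'
from geo import *
hinge=np.array([569.5,-77.5,22])+72*e; hinge[2]=52
def P(th,r=139,h=26): return hinge+e*(-r*np.cos(th)+h*np.sin(th))+zz*(r*np.sin(th)+h*np.cos(th))
E
python3 - <<'E'
from hood import *
from workcell import *
goto(nest,0)
t=np.array(sense()["tcp_pos"])
for th in np.arange(1.6,-.01,-.1):
    p=P(th)+11*e+19*zz   # near lower edge of finger at lip point
    print(round(th,2),np.round(p-t,1))
s=read_camera("side")["img"]; cv2.imwrite("pics/8.png",cv2.resize(s[60:260,180:400],None,fx=3,fy=3)[:,:,::-1])
E
```

```text
clock 9.6 tcp [687.  -52.2 202.3] F [0.1 0.2 0.4] dpos [-116.2  -26.2 -180.3] twist [-0.1 -0.3 -0.1]
1.6 [-7.  -1.6  6.9]
1.5 [-20.6  -4.5   9.2]
1.4 [-34.4  -7.5  10.1]
1.3 [-48.2 -10.4   9.6]
1.2 [-61.9 -13.3   7.7]
1.1 [-75.4 -16.2   4.4]
1.0 [-88.4 -19.   -0.3]
0.9 [-101.   -21.7   -6.3]
0.8 [-112.8  -24.2  -13.5]
0.7 [-124.   -26.6  -21.9]
0.6 [-134.2  -28.8  -31.4]
0.5 [-143.5  -30.8  -41.9]
0.4 [-151.7  -32.6  -53.2]
0.3 [-158.7  -34.1  -65.4]
0.2 [-164.5  -35.3  -78.2]
0.1 [-169.1  -36.3  -91.6]
-0.0 [-172.3  -37.  -105.3]
```

View pics/8.png

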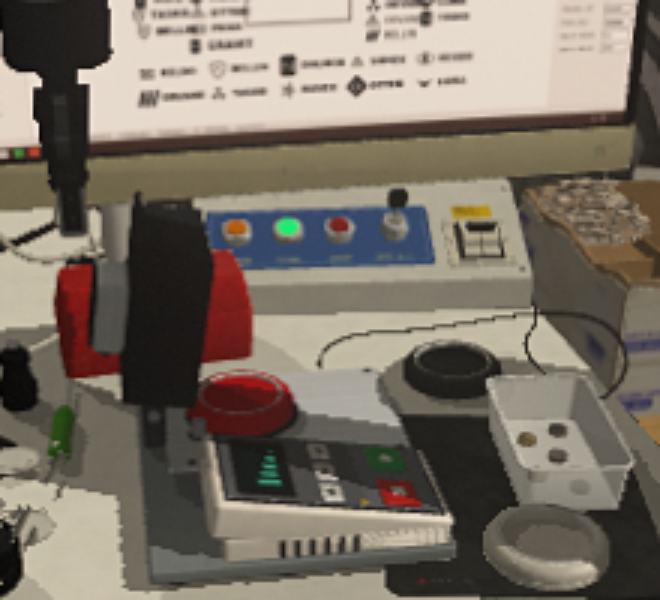

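Side view: the fingertip (72,233) is behind the lip end (136,195), clear of the hood. Dragging it down along the arc.

Call:
{"fn": "carry_out", "kwargs": {
  "twist": [
    [0,0,0],
    [0,0,0],
    [0,0,0],
    [0,0,0],
    [0,0,0],
    [0,0,0],
    [0,0,0],
    [0,0,0],
    [0,0,0],
    [0,0,0]
  ],
  "delta_pos": [
    [-12,-2.5,2],
    [-26,-5.5,2],
    [-38,-8,3],
    [-48,-10.4,4],
    [-62,-13.3,4],
    [-75,-16,2],
    [-88,-19,-1],
    [-101,-22,-7],
    [-113,-24,-14],
    [-113,-24,-14]
  ],
  "fingers": [255,255,255,255,255,255,255,255,255,255]
}}

```text
clock: 10.9
tcp_pos: [572.8, -76.4, 187.8]
tcp_rot: [-1.568, 0.006, 0.212]
force: [-0.6, -0.4, 0.8]
gripper_width: -0.1
```

Run:
```python
from hood import *
from workcell import *
s=read_camera("side")["img"]; cv2.imwrite("pics/9.png",cv2.resize(s[60:260,180:400],None,fx=3,fy=3)[:,:,::-1])
```

```text
(no output)
```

View pics/9.png

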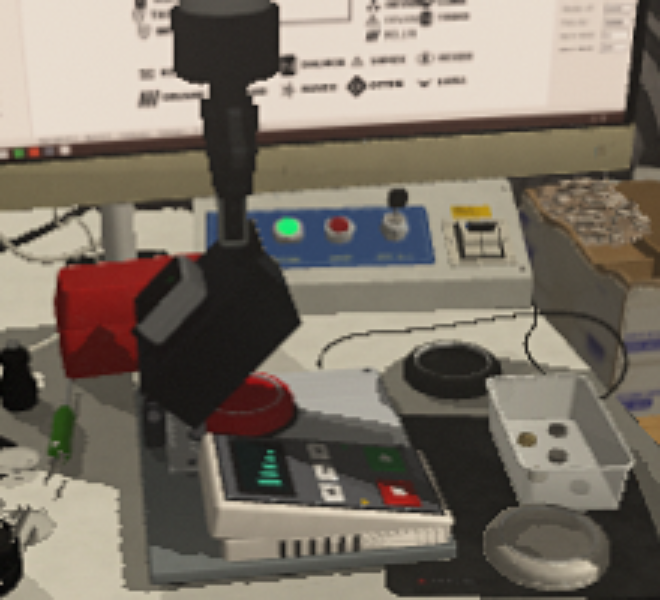

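The tip is on the lip and the hood is about half shut. Continuing.

Call:
{"fn": "carry_out", "kwargs": {
  "twist": [
    [0,0,0],
    [0,0,0],
    [0,0,0],
    [0,0,0],
    [0,0,0],
    [0,0,0],
    [0,0,0],
    [0,0,0],
    [0,0,0]
  ],
  "delta_pos": [
    [-10,-2,-8],
    [-20,-5,-17],
    [-29,-7,-28],
    [-38,-8,-39],
    [-45,-10,-51],
    [-50,-11,-64],
    [-54,-12,-76],
    [-56,-12,-84],
    [-56,-12,-86]
  ],
  "fingers": [255,255,255,255,255,255,255,255,255]
}}

```text
clock: 12.08
tcp_pos: [517.4, -88.3, 101.6]
tcp_rot: [-1.568, 0.006, 0.212]
force: [-0.3, 0.1, 1.6]
gripper_width: 0.2
```

Call:
{"fn": "carry_out", "kwargs": {
  "twist": [
    [0,0,0],
    [0,0,0],
    [0,0,0]
  ],
  "delta_pos": [
    [0,0,-2],
    [0,0,-4],
    [0,0,-4]
  ],
  "fingers": [255,255,255]
}}

```text
clock: 12.45
tcp_pos: [517.6, -88.3, 97.6]
tcp_rot: [-1.568, 0.005, 0.212]
force: [-0.1, -0.6, 0.3]
gripper_width: -0.1
```

Call:
{"fn": "carry_out", "kwargs": {
  "twist": [
    [0,0,0],
    [0,0,0],
    [0,0,0],
    [0,0,0]
  ],
  "delta_pos": [
    [0,0,-1],
    [0,0,-2],
    [0,0,-3],
    [0,0,-3]
  ],
  "fingers": [255,255,255,255]
}}

```text
clock: 12.95
tcp_pos: [517.8, -88.4, 96.8]
tcp_rot: [-1.569, 0.005, 0.212]
force: [-8.8, 1.1, 27.6]
gripper_width: -0.0
```

Run:
```python
from geo import *
goto(np.array([457.5,26,48])-10*zz*0+19*(zz*np.cos(.1745)-e*np.sin(.1745))+10*zz,10)
```

```text
clock 12.95 tcp [517.8 -88.4  96.8] F [-8.8  1.1 27.6] dpos [-63.6 113.7 -20.1] twist [  2.  -10.1  -0.1]
```

Call:
{"fn": "carry_out", "kwargs": {
  "twist": [
    [0,0,0],
    [0,0,0],
    [0,-2,0],
    [1,-4,0],
    [1,-6,0],
    [2,-8,0],
    [2,-10.1,0],
    [2,-10.1,0],
    [2,-10.1,0],
    [2,-10.1,0]
  ],
  "delta_pos": [
    [0,0,12],
    [0,0,40],
    [-10,18,55],
    [-25,45,55],
    [-45,80,55],
    [-60,107,50],
    [-63.6,113.7,25],
    [-63.6,113.7,0],
    [-63.6,113.7,-15],
    [-63.6,113.7,-15]
  ],
  "fingers": [255,255,255,255,255,255,255,255,255,255]
}}

```text
clock: 14.2
tcp_pos: [453.7, 25.4, 81.2]
tcp_rot: [-1.571, -0.173, 0.212]
force: [1.1, 0.1, 0.3]
gripper_width: 0.5
```

Run:
```python
from geo import *
from workcell import *
a=read_camera("top")["img"]; s=read_camera("side")["img"]; w_=read_camera("wrist")["img"]
o=np.zeros((600,800,3),np.uint8)
o[:300,:400]=cv2.resize(a[160:265,205:345],(400,300)); o[:300,400:]=cv2.resize(s[130:250,200:360],(400,300)); o[300:,:400]=cv2.resize(w_,(400,300))
o[300:,400:]=cv2.resize(s[170:230,270:350],(400,300))
cv2.imwrite("pics/10.png",o[:,:,::-1]); goto(nest,10)
```

```text
clock 14.35 tcp [454.8  25.3  82.5] F [ 0.8 -0.3  0.9] dpos [ 116.  -103.7  -60.5] twist [ 0.   0.1 -0.1]
```

View pics/10.png

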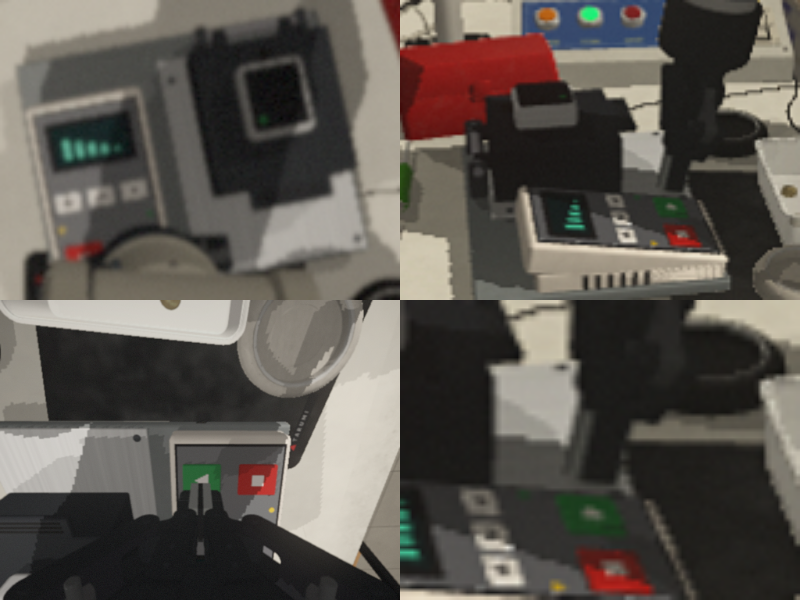

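The hood lies flat. In the wrist view the shut fingertips (203,485) are over the green key, about 182–220 wide, and well away from the red one. Pressing gently.

Call:
{"fn": "carry_out", "kwargs": {
  "twist": [
    [0,0,0],
    [0,0,0],
    [0,0,0],
    [0,0,0]
  ],
  "delta_pos": [
    [0,0,-6],
    [0,0,-11],
    [0,0,-13],
    [0,0,-13]
  ],
  "fingers": [255,255,255,255]
}}

```text
clock: 14.85
tcp_pos: [454.6, 25.3, 69.2]
tcp_rot: [-1.572, -0.175, 0.212]
force: [-0.5, 0.5, -0.8]
gripper_width: -0.5
```

Call:
{"fn": "carry_out", "kwargs": {
  "twist": [
    [0,0,0],
    [0,0,0],
    [0,0,0]
  ],
  "delta_pos": [
    [0,0,-1],
    [0,0,-2],
    [0,0,-2]
  ],
  "fingers": [255,255,255]
}}

```text
clock: 15.22
tcp_pos: [454.7, 25.4, 67.4]
tcp_rot: [-1.572, -0.176, 0.212]
force: [-1.9, -0.3, 3.3]
gripper_width: 0.0
```

Call:
{"fn": "carry_out", "kwargs": {
  "twist": [
    [0,0,0],
    [0,0,0],
    [0,0,0]
  ],
  "delta_pos": [
    [0,0,-0.7],
    [0,0,-1.4],
    [0,0,-1.4]
  ],
  "fingers": [255,255,255]
}}

```text
clock: 15.6
tcp_pos: [454.9, 25.4, 66.1]
tcp_rot: [-1.572, -0.176, 0.212]
force: [-1.2, 0.5, 6.2]
gripper_width: -0.3
```

Call:
{"fn": "carry_out", "kwargs": {
  "twist": [
    [0,0,0],
    [0,0,0],
    [0,0,0],
    [0,0,0]
  ],
  "delta_pos": [
    [0,0,-0.6],
    [0,0,-1.2],
    [0,0,-1.2],
    [0,0,-1.2]
  ],
  "fingers": [255,255,255,255]
}}

```text
clock: 16.1
tcp_pos: [455.0, 25.4, 65.8]
tcp_rot: [-1.572, -0.177, 0.212]
force: [-8.0, -1.5, 23.5]
gripper_width: 0.1
```

Fully down. Letting go and retreating.

Call:
{"fn": "carry_out", "kwargs": {
  "twist": [
    [0,0,0],
    [0,0,0],
    [0,0,0],
    [0,0,0],
    [0,0,0],
    [0,0,0],
    [0,0,0],
    [0,0,0]
  ],
  "delta_pos": [
    [0,0,1],
    [0,0,5],
    [0,0,30],
    [-10,10,80],
    [-30,40,130],
    [-50,80,160],
    [-70,130,170],
    [-70,130,170]
  ],
  "fingers": [255,255,255,255,255,255,255,255]
}}

```text
clock: 17.1
tcp_pos: [384.3, 158.5, 237.0]
tcp_rot: [-1.571, -0.179, 0.217]
force: [-0.5, -0.2, 0.3]
gripper_width: 0.2
```

```bash
python3 look.py pics/11.png
```

```text
px 299.7 200.5 270 329 166 233 [566.9 -80.6  48. ]
hood [560.  -73.6  76.7] 0.83 px 299.5 200.4 269 329 166 234 [567.1 -80.3  48. ]
px 252.9 247.5 247 259 242 253 [455.4  27.2  48. ]
stop_key [444.7  69.6  43.4] 0.6 clock 17.7 tcp [385.1 154.9 235.6] F [-0.2  0.3  0.1] dpos [ 185.7 -233.3 -213.6] twist [-2.1  9.9  0. ]
```

View pics/11.png

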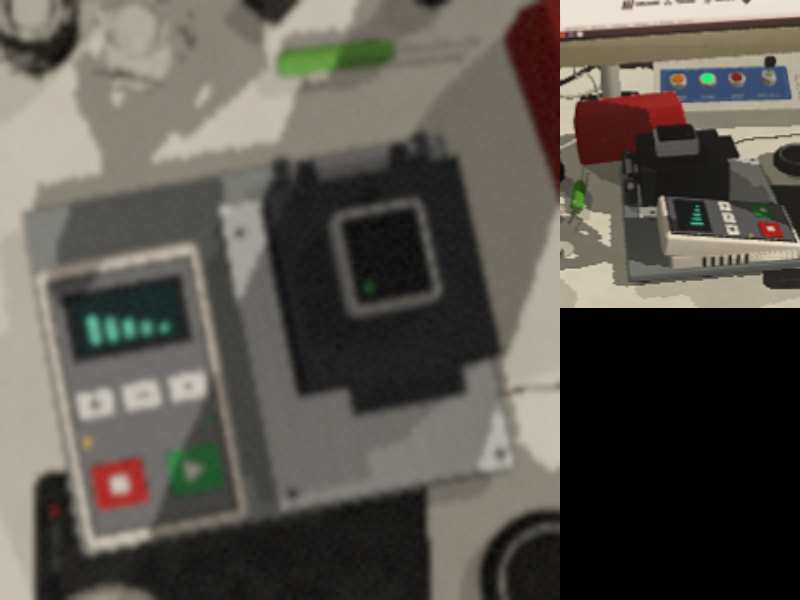

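The hood is flat, with its lip at (410,385) over the plate. Both keys are free and the robot touches nothing.

```bash
python3 -c "from workcell import close_job; print(close_job())"
```

```text
the job is handed in; nothing more can be done
None
```

The job is done and handed in at about 17.7 s on the robot clock.

- **Cap:** I slid it back between part-open fingers until it met the pins, at about 14 N with no real sideways force. The top view then showed it touching both pins.
- **Hood:** I pulled it down by the lip and pressed it onto its stop. The tool ended at the height calculated for shut, with about 28 N, and the last picture shows it flat.
- **Start key:** I pressed it once, building the force up slowly. My last step overshot, so the press ended near 23.5 N. That is above the good 8–15 N range but below the 40 N damage limit. I then let go.
- **Not confirmed:** The display looked no different in the last picture, so that the press registered rests on the force and how long it was held.
- **Last checks:** The red key was never touched, the robot is clear, and the wrist force reads about zero. Pushing the cap put its place about 6 mm farther back than the camera did; I left this unresolved because the picture showed contact with both pins.

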